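# Crank down the cobbler's sole press

## Robot

A 6-joint arm with a two-finger parallel gripper is mounted at the origin on the work surface. World frame = base frame: x ahead of the robot, y to its left, z up, the work surface at z = 0. Lengths are in m, angles in rad, forces in N, time in s.
With the tool pointing down it reaches from about 0.25 to 0.8 m from the base axis. Payload 8.5 kg.
Tool frame: the origin (TCP) lies on the front face of the gripper's body, between the roots of the fingers; the fingertips stand 73 mm ahead of it and the grasp point (between the pads) lies arm.grip_point_offset ahead of it (arm.grip_point_offset is the distance from the TCP to the grasp point, in m); z points along the fingers, y is the line along which they close (so a half turn about z gives the same grasp; the last joint's range is limited). The gripper opens to 85 mm and grips with 20 to 120 N. Pads are 22 mm wide; open, the fingers measure 114 mm over their backs; the gripper's body (76 mm by 85 mm) begins 54 mm behind the grasp point. The pads swing forward as they close: fully open they stand 13 mm farther back than shut.
Start: joints at [-1.163, 0.238, -0.013, 1.319, 0, 1.571], TCP at [0.208, -0.482, 0.304] pointing down, gripper open.
Joint ranges: [-2.66, 2.66], [-1.03, 1.9], [-1.14, 1.46], [-1.82, 2.27], [-1.45, 1.34], [-3.14, 3.14]. Speed limits (rad/s): [2.22, 2.22, 2.79, 3.14, 3.14, 3.14].

## Interface

Orientations are given as a 3x3 rotation matrix whose columns are the frame's x, y, z axes.
In Python, from rig import arm gives the robot as it stands. The module is installed in compiled form; this text tells all that it offers.
- The arm moves only by the tool servo_tool, never from a script. Its argument "steps" is a list of rows, each a list of 7 numbers: the shift along the world's x, y, z in units of 40 mm (1.0 is 40 mm), then the turn, a rotation vector about the world's x, y, z in units of 6 degrees (1.0 is 6 degrees), then the closure, from -1 (fully open) to 1 (shut). A call has 1 to 8 rows; each row is the pose to reach, as a shift and turn from the pose commanded when the call began; what a row does not reach only later rows make up. A row lasts 1/8 s, in which the tool goes at most 62.5 mm and 10.7 degrees, less where a joint would pass 70% of its speed; a pose out of reach is approached as far as the arm can. A call with a gripper value outside its range is refused whole. The fingers move at their own pace and stop on an object; "force" is the grip in N (left out, the last holds). Time passes only in rows, so rows that repeat a pose let the fingers close. It gives the time, the measured TCP pose, the force, the opening and the grip force at its end, in the units of the state.
- arm.state(): the state, without advancing time (a new reading comes with each control period).
- arm.snapshot(name): name is "scene" or "side" or "wrist"; returns a dict with "frame" (384x512x3 uint8, red, green, blue), "depth" (384x512 float32, m along the optical axis (not along the pixel's ray), 0 where there is no reading), "fov_y" (degrees; the focal length in pixels is half the picture's height over the tangent of half this angle, whatever the lens; pixels are square), "cx", "cy" (the principal point, pixels), "k1" (the pictures are not rectified: a ray, as slopes to the right and down, at radius r is drawn at 1 + k1 r^2 times it, then the intrinsics apply), "rvec" (rotation vector, rad) and "tvec" (3), from world to camera coordinates, as OpenCV has them. Camera axes: x right, y down, z forward; pixel columns grow to the right and rows downward; lengths in m; the calibration is good to about 2 mm. A picture is of the moment at which its call begins.
- arm.sign_off(): hands the job in; it is judged then, once.
Trained networks look in a picture, given as the dict that the camera call returned (one of the last four; its "shot" number tells which), for a name from the list of things; names that differ only in an ending like _2 or _b are one class to them, and where a whole thing is asked for, a point or a joint stands for the part that bears it (a point fixed in the world has none). Each returns a list of dicts, best first, with "confidence" (0 to 1); they miss things now and then, are a little off and sometimes report something else, mostly with a low value. They report only what shows in the picture. A call takes as long as a camera call. They do not tell look-alikes from the thing itself.
- arm.look_for(picture, query): "uv" ([column, row] in pixels, amid what is visible of it).
The state is a dict: "clock": time; "joints": joint angles; "joint_vel": joint speeds; "effort": joint torques, N m; "position": TCP position; "tcp_rot": TCP orientation; "ft_force": force on the tool from outside, world axes, zero at the start; "ft_torque": the same for the moment, N m; "grip_width": finger opening in m; "grasp_force": force on a finger pad.
Only numpy, scipy, OpenCV 4.12 (cv2) and the standard library are available. Lean on these libraries where they do the work, as an engineer would, in place of code of your own. Each camera call takes 0.05 s, during which the arm holds its last target. There are 200 camera calls.

## Task

Turn the red hand wheel of the green sole press clockwise (as you look down its sloping spindle) by its yellow crank handle, for more than one full turn, until the ram's rubber pad comes down and bites firmly on the wooden last in the shoe; you will feel the wheel go stiff, and must not force it further. Leave the shoe clamped, let go of the handle, keep your hands off the ram and the shoe, and leave the other things on the bench where they are.

Things in the scene. Friction and masses are not known exactly. Their poses are not given: they have to be found in the camera images.
- press: Green bench press, fixed. Origin on the bench below the gear case; z up, -x the wheel side, facing the robot. Base 250 x 400 mm. Columns at x 70, y 85 and 275 mm, 380 mm high. Wheel face centre at (-130, 0, 180) mm, spindle sloping 35 degrees from vertical towards -x. A lamp bar, 28 mm thick, along y from -50 to 100 mm at x -65, height 378 mm, leaves no room for an upright gripper.
- wheel_hub (a point): Centre of the wheel's face, on the spindle axis. Its z axis points out along the spindle (up and towards the robot, 35 degrees from vertical), its x axis from the hub towards the crank handle; it turns with the wheel. The red wheel is 184 mm across and 14 mm thick below this face, with three spokes; the hub stands 8 mm proud.
- crank_grip (a point): Point on the centre line of the yellow crank handle, 40 mm out from the wheel's face. The handle is a cylinder 26 mm thick that stands parallel to the spindle from 3 to 67 mm out from the face, 75 mm from the spindle axis, and spins freely on its pin.
- wheel (a joint): Angle of the wheel, rad; grows clockwise as seen looking down on the wheel along the spindle. Starts between -1.6 and 1.2. Each rad lowers the ram by 8 mm. The wheel drags with 4 to 5 N at the handle and stays where it is left; the pad meets the last between 7.6 and 10 rad.
- ram: Vertical ram of the press, driven by the wheel. Origin: centre of the underside of its round black rubber pad, 56 mm across, with no load on it; z up. The pad is sprung: it gives 1 mm for every 20 N, which is 6 to 7 N more at the crank handle for every 60 N on the shoe. A firm bite is about 40 to 80 N.
- shoe: Brown shoe, 190 x 68 mm, standing on the steel bed under the ram (bed height differs from job to job), toe towards the robot. Origin on the underside of its sole below the last; z up. The round wooden top of the last, 46 mm across, is 115 mm above the origin. 0.7 kg, loose.
- other_shoe: The other shoe of the pair, 190 x 68 x 90 mm, loose on the bench; origin under its ankle, z up. Bystander.
- glue_tin: Tin with a yellow label, 70 mm across, 85 mm high; origin at the centre of its underside. Bystander.
- hammer: Hammer, 200 mm long, lying; origin under its middle. Bystander.
- tape_roll: Roll of pale tape, 90 mm across, 30 mm high; origin at the centre of its underside. Bystander.
- brush: Brush, 170 mm long, lying; origin under its middle. Bystander.
- cement_bottle: Blue nozzle bottle, 60 mm across, 140 mm high; origin at the centre of its underside. Bystander.
- heel_block: Black rubber heel block, 75 x 65 x 30 mm; origin at the centre of its underside. Bystander.
Not all that is in view belongs to the job. What is shaped like the shoe but pink or turquoise is not meant.

How it is judged:
On the way, in this order (a step that is already met when the one before it is completed fails the run):
1. the wheel has been turned clockwise through a full turn (joint past 7.5 rad) (value of joint wheel above 7.5 rad).
2. the ram's pad bites on the last with more than 30 N (contact force between ram and shoe above 30 N), for 0.1 s.
At the end, for the whole second after the job is handed in: The wheel is at rest, past 7.5 rad, and the ram's pad still clamps the shoe's last with more than 20 N; the shoe stands upright (within 0.1 rad) with its last within 15 mm of the ram's axis (contact force between ram and shoe above 20 N and value of joint wheel above 7.5 rad and velocity of joint wheel between -0.05 and 0.05 rad/s and angle between shoe's own z axis and vertical below 0.1 rad and horizontal distance between shoe and ram below 0.015 m); the robot touches nothing.
It fails at once if the press is forced: the pad pushes on the shoe with more than 110 N (contact force between ram and shoe above 110 N).
It fails at once if the robot pushes on the ram or the shoe (over 2 N) (contact force between any of the arm, the fingers and ram above 2 N or contact force between any of the arm, the fingers and shoe above 2 N).
It fails at once if the shoe is shifted more than 20 mm (distance of shoe from where it was at the start of the episode above 0.02 m).
It fails at once if a bystander on the bench is shifted more than 30 mm (distance of any of other_shoe, glue_tin, hammer, tape_roll, brush, cement_bottle, heel_block from where it was at the start of the episode above 0.03 m).
It also fails if it takes over 67 s, if anything falls off the work surface, if the arm or the gripper's body presses on something with over 40 N, if the wrist force passes 120 N, or if a joint passes its speed limit or range.

## Working session

There is one attempt and no reset: what is moved stays moved. The work goes in short steps, Python scripts to look and compute and a tool call to move; the robot and the scene stay as the last step left them, time stands still between calls to the robot, and variables do not carry over. Pictures are saved under pics/ and viewed, at most 10 in all, crops included, and the job is handed in when it is done.

Besides the shell and the picture viewer there is one more tool, called after "Request:" as name(argument=value, ...) on one line, values as JSON. servo_tool: Moves the arm, as the interface text tells. Its arguments: {"type":"object","properties":{"steps":{"type":"array","items":{"type":"array","items":{"type":"number"}}},"force":{"type":"number"}},"required":["steps"]}

```bash
mkdir -p pics; cat > h.py <<'E'
import numpy as np, cv2
from rig import arm
def K(s):
    f=s["frame"].shape[0]/2/np.tan(np.radians(s["fov_y"])/2)
    return f
def pts(s,uv):
    uv=np.atleast_2d(np.array(uv,float)); f=K(s)
    Km=np.array([[f,0,s["cx"]],[0,f,s["cy"]],[0,0,1]])
    n=cv2.undistortPoints(uv[:,None],Km,np.array([s["k1"],0,0,0,0.]))[:,0]
    ui=uv.round().astype(int); d=s["depth"][ui[:,1],ui[:,0]]
    c=np.c_[n*d[:,None],d]
    R=cv2.Rodrigues(np.array(s["rvec"],float))[0]
    return (c-np.array(s["tvec"]).ravel())@R, d
def cloud(s):
    v,u=np.mgrid[0:384,0:512]
    P,d=pts(s,np.c_[u.ravel(),v.ravel()])
    return P.reshape(384,512,3),d.reshape(384,512)
E
python3 - <<'E'
from h import *
print(arm.grip_point_offset, arm.state())
for n in["scene","side"]:
    s=arm.snapshot(n); cv2.imwrite(f"pics/{n}0.png",s["frame"][...,::-1])
    print(n,s["fov_y"],s["k1"],s["tvec"])
    for q in["press","wheel_hub","crank_grip","ram","shoe"]:
        for r in arm.look_for(s,q)[:2]: print(q,r["uv"],round(r["confidence"],2),pts(s,r["uv"])[0].round(3))
E
```

```text
0.0539 {'clock': 0.0, 'joints': array([-1.16299803e+00,  2.38788909e-01, -1.42144650e-02,  1.31916176e+00,
        4.98699307e-06,  1.57082163e+00]), 'joint_vel': array([ 1.99980400e-04,  3.52847190e-04,  3.01505856e-04,  1.92336443e-03,
       -9.66081155e-05,  8.63798998e-04]), 'effort': array([-1.07700471e-03, -5.38777792e+01,  3.46443486e+01,  1.82798429e-02,
       -4.28092744e-05, -1.52965917e-06]), 'position': array([ 0.20809991, -0.48169187,  0.30328876]), 'tcp_rot': array([[ 9.18006257e-01,  3.96565533e-01, -5.38277385e-04],
       [ 3.96565899e-01, -9.18005394e-01,  1.25854078e-03],
       [ 4.95235399e-06, -1.36881077e-03, -9.99999063e-01]]), 'ft_force': array([0.4466915 , 0.28413955, 0.38386489]), 'ft_torque': array([ 0.01512388, -0.08403989, -0.01094129]), 'grasp_force': 0.0, 'grip_width': 0.0853286720128469}
scene 53.515894682523644 0.011792830064595075 [ 0.10333381 -0.25857555  1.93270734]
press [265.0, 218.9] 0.95 [[0.585 0.081 0.02 ]]
wheel_hub [240.0, 171.3] 0.5 [[ 0.551 -0.022  0.22 ]]
crank_grip [238.4, 167.4] 0.56 [[ 0.556 -0.026  0.241]]
crank_grip [213.8, 193.8] 0.46 [[ 0.554 -0.133  0.082]]
ram [279.3, 176.5] 0.82 [[0.772 0.157 0.424]]
shoe [377.2, 202.3] 0.73 [[0.423 0.502 0.047]]
shoe [366.1, 249.6] 0.65 [[0.705 0.456 0.09 ]]
side 45.42040500991681 -0.11705824871176347 [0.50417004 0.30669629 1.4594833 ]
press [291.5, 183.4] 0.69 [[ 0.502 -0.121  0.086]]
press [199.8, 185.8] 0.61 [[0.753 0.086 0.129]]
wheel_hub [268.8, 184.8] 0.63 [[0.524 0.019 0.191]]
crank_grip [277.1, 162.6] 0.45 [[ 0.516 -0.015  0.265]]
ram [181.4, 170.2] 0.93 [[0.721 0.206 0.316]]
shoe [155.9, 290.1] 0.91 [[0.64  0.481 0.109]]
shoe [297.7, 147.7] 0.86 [[ 0.582 -0.346  0.053]]
```

```bash
python3 - <<'E'
import cv2,numpy as np
a=cv2.imread("pics/scene0.png")[80:290,150:430];b=cv2.imread("pics/side0.png")[80:290,100:380]
cv2.imwrite("pics/c0.png",np.vstack([cv2.resize(np.hstack([a,b]),(800,300),interpolation=cv2.INTER_CUBIC),cv2.resize(np.hstack([cv2.imread("pics/scene0.png"),cv2.imread("pics/side0.png")]),(800,300))]))
E
```

```text
(no output)
```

View pics/c0.png

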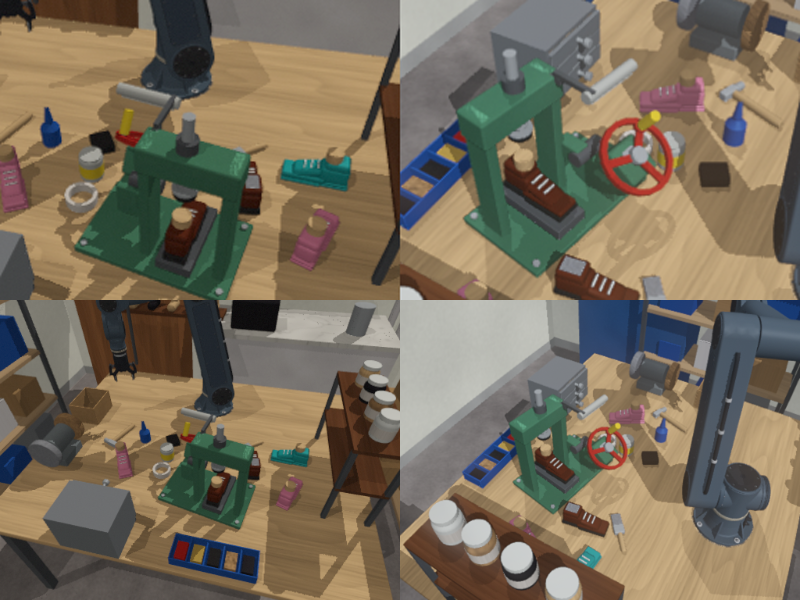

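```bash
python3 - <<'E'
from h import *
from scipy.optimize import least_squares
acc=[];yel=[]
for n in["scene","side"]:
    s=arm.snapshot(n);P,d=cloud(s);hsv=cv2.cvtColor(s["frame"],cv2.COLOR_RGB2HSV).astype(int)
    box=(np.abs(P-[0.53,0,0.21])<[.14,.14,.13]).all(-1)&(d>0)
    red=box&((hsv[...,0]<6)|(hsv[...,0]>174))&(hsv[...,1]>150)&(hsv[...,2]>70)
    y=box&(abs(hsv[...,0]-27)<5)&(hsv[...,1]>130)&(P[...,2]>.15)
    print(n,red.sum(),y.sum(), P[y].mean(0).round(3),P[y].min(0).round(3),P[y].max(0).round(3))
    acc.append(P[red]);yel.append(P[y])
# unknowns: hub xyz, yaw. rim front face plane; torus-like residual: |dist to annulus r 78..92, h -14..0|
def ax(yaw):
    ex=np.array([np.cos(yaw),np.sin(yaw),0]);ez=np.array([0,0,1.])
    return ez*np.cos(.6109)-ex*np.sin(.6109), ex
for k,A in (("side",acc[1]),("both",np.vstack(acc))):
    def res(p):
        a,ex=ax(p[3]);q=A-p[:3];h=q@a;r=np.linalg.norm(q-np.outer(h,a),axis=1)
        ro=np.maximum(r-.092,0); ho=np.maximum(h,0)+np.minimum(h+.014,0)
        # attract: most seen points on top face or outer
        return np.r_[ro*1,ho,0.15*(np.minimum(np.abs(h),.014)),0.1*np.minimum(abs(r-.085),.01)]
    best=min((least_squares(res,[.53,0,.2,y0],loss="soft_l1",f_scale=.003) for y0 in(-.5,0,.5,1.)),key=lambda r:r.cost)
    p=best.x;print(k,p.round(4),best.cost)
    a,ex=ax(p[3]);q=A-p[:3];h=q@a;r=np.linalg.norm(q-np.outer(h,a),axis=1)
    print(np.percentile(h,[5,25,50,75,95]).round(4),np.percentile(r,[50,75,95,99]).round(4))
    for Y in yel:
        q=Y-p[:3];h=q@a;ey=np.cross(a,np.cross([0,0,1],ex));u=np.cross([0,0,1],ex)
        w=np.cross(u,a) # up-slope
        print(" yellow h",np.percentile(h,[2,50,98]).round(3),"upslope",np.median(q@w).round(4),"y",np.median(q@u).round(4))
E
```

```text
scene 116 111 [ 0.544 -0.03   0.243] [ 0.515 -0.044  0.213] [ 0.566 -0.017  0.27 ]
side 842 118 [ 0.53  -0.025  0.246] [ 0.508 -0.044  0.208] [ 0.559 -0.014  0.271]
side [ 0.5268  0.0295  0.1828 -0.1796] 0.0006054226083421861
[-0.0115 -0.0069 -0.004  -0.0019  0.0009] [0.0825 0.0879 0.0911 0.0925]
 yellow h [0.004 0.034 0.063] upslope 0.0587 y -0.0555
 yellow h [0.005 0.05  0.067] upslope 0.0472 y -0.0509
both [ 0.5288  0.0288  0.1838 -0.1709] 0.0007962246410644038
[-0.0121 -0.007  -0.0041 -0.0018  0.0012] [0.0829 0.0882 0.0923 0.0938]
 yellow h [0.004 0.034 0.063] upslope 0.0559 y -0.0553
 yellow h [0.005 0.05  0.068] upslope 0.0445 y -0.0508
```

```bash
cat >> h.py <<'E'
from scipy.spatial.transform import Rotation as Ro
HUB=np.array([.528,.029,.182]);YAW=-.175
ex=np.array([np.cos(YAW),np.sin(YAW),0]);u=np.cross([0,0,1],ex)
a=np.array([0,0,1])*np.cos(np.radians(35))-ex*np.sin(np.radians(35));w=np.cross(u,a)
RT=np.c_[u,w,-a]
def ptcp(phi,out=.094,r=.075): return HUB+r*(np.cos(phi)*w+np.sin(phi)*u)+a*out
def delta(p,R=None):
    st=arm.state();r=np.zeros(3)
    if R is not None: r=np.degrees(Ro.from_matrix(R@st["tcp_rot"].T).as_rotvec())/6
    return np.r_[(p-st["position"])/.04,r].round(2)
E
python3 - <<'E'
from h import *
phi=np.arctan2(-.054,.052)
print(phi,ptcp(phi,.19),ptcp(phi),delta(ptcp(phi,.19),RT),a,w,u)
E
```

```text
-0.8042638494191191 [ 0.45324292 -0.01264425  0.36747813] [ 0.50746526 -0.02223123  0.28883953] [ 6.13 11.73  1.59 -3.77 -4.76  9.13] [-0.56481594  0.09986433  0.81915204] [ 0.80664076 -0.14262104  0.57357644] [ 0.17410814  0.98472654 -0.        ]
```

Request:
servo_tool(steps=[[0.6,1.4,0.8,-0.5,-0.6,1.15,-1],[1.4,2.8,1.3,-0.95,-1.2,2.3,-1],[2.2,4.2,1.6,-1.4,-1.8,3.45,-1],[3.0,5.6,1.6,-1.9,-2.4,4.6,-1],[3.8,7.0,1.6,-2.4,-3.0,5.7,-1],[4.6,8.6,1.6,-2.8,-3.6,6.9,-1],[5.4,10.2,1.6,-3.3,-4.2,8.0,-1],[6.13,11.73,1.6,-3.77,-4.76,9.13,-1]], force=40)

```text
clock: 1.7
position: [0.4355, -0.0479, 0.3686]
tcp_rot: [[0.171, 0.805, 0.568], [0.985, -0.139, -0.099], [-0.001, 0.577, -0.817]]
ft_force: [1.4, -0.0, -0.3]
grip_width: 0.0854
grasp_force: 0.0
```

Request:
servo_tool(steps=[[0,0,0,0,0,0,-1],[0,0,0,0,0,0,-1]])

```text
clock: 1.95
position: [0.4351, -0.0495, 0.3679]
tcp_rot: [[0.173, 0.807, 0.564], [0.985, -0.142, -0.1], [-0.001, 0.573, -0.819]]
ft_force: [-0.4, -0.6, -0.3]
grip_width: 0.0853
grasp_force: 0.0
```

```bash
python3 - <<'E'
from h import *
phi=-.804
st=arm.state();print(st["clock"],st["joints"].round(2),st["ft_force"])
print(delta(ptcp(phi,.19),RT))
s=arm.snapshot("wrist");P,d=cloud(s);hsv=cv2.cvtColor(s["frame"],cv2.COLOR_RGB2HSV).astype(int)
box=(np.abs(P-HUB)<[.14,.14,.13]).all(-1)&(d>0)
for nm,m in(("red",box&((hsv[...,0]<6)|(hsv[...,0]>174))&(hsv[...,1]>150)),("yel",box&(abs(hsv[...,0]-27)<5)&(hsv[...,1]>130))):
    q=P[m]-HUB
    if len(q): print(nm,len(q),"h",np.percentile(q@a,[3,50,97]).round(4),"w",np.percentile(q@w,[1,50,99]).round(4),"u",np.percentile(q@u,[1,50,99]).round(4))
    if nm=="yel":
        t=q[q@a>.064];print("top",len(t),(t@w).mean(),(t@u).mean())
cv2.imwrite("pics/w0.png",s["frame"][...,::-1])
E
```

```text
1.95 [-0.09 -0.29 -0.53  0.72 -0.05  1.64] [-0.35758806 -0.60491023 -0.31395714]
[ 0.45  0.92 -0.01  0.   -0.01 -0.01]
red 12468 h [-0.01   -0.0026 -0.0007] w [-0.0885 -0.0152  0.0905] u [-0.0896 -0.0155  0.0417]
yel 1446 h [0.0327 0.065  0.0663] w [0.036  0.0476 0.0593] u [-0.0699 -0.0567 -0.0462]
top 1214 0.047693693754340946 -0.05810938614124916
```

View pics/w0.png

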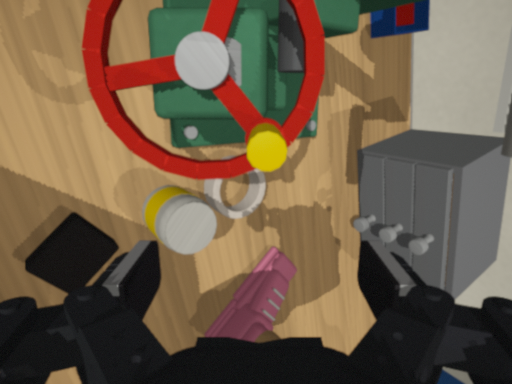

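```bash
python3 - <<'E'
from h import *
phi=np.arctan2(-.0581,.0477);print(phi,delta(ptcp(phi,.18),RT),delta(ptcp(phi,.094),RT))
E
```

```text
-0.8833820552213054 [ 0.49  0.84 -0.28  0.   -0.    0.01] [ 1.7   0.62 -2.04  0.   -0.    0.01]
```

Request:
servo_tool(steps=[[0.49,0.84,-0.28,0,0,0,-1],[0.49,0.84,-0.28,0,0,0,-1],[0.9,0.76,-0.88,0,0,0,-1],[1.3,0.7,-1.46,0,0,0,-1],[1.7,0.62,-2.04,0,0,0,-1],[1.7,0.62,-2.04,0,0,0,-1],[1.7,0.62,-2.04,0,0,0,-1]])

```text
clock: 2.88
position: [0.5031, -0.0264, 0.287]
tcp_rot: [[0.177, 0.806, 0.565], [0.984, -0.144, -0.102], [-0.001, 0.574, -0.819]]
ft_force: [0.5, 0.3, 1.1]
grip_width: 0.0851
grasp_force: 0.0
```

Request:
servo_tool(steps=[[0,0,0,0,0,0,1],[0,0,0,0,0,0,1],[0,0,0,0,0,0,1],[0,0,0,0,0,0,1],[0,0,0,0,0,0,1],[0,0,0,0,0,0,1]], force=60)

```text
clock: 3.62
position: [0.503, -0.0249, 0.2867]
tcp_rot: [[0.174, 0.807, 0.565], [0.985, -0.142, -0.1], [-0.0, 0.574, -0.819]]
ft_force: [-6.7, 1.3, 6.1]
grip_width: 0.0249
grasp_force: 58.2
```

```bash
cat >> h.py <<'E'
def rep():
    st=arm.state();q=st["position"]-HUB;f=st["ft_force"]
    ph=np.arctan2(q@u,q@w);r=np.hypot(q@u,q@w)
    rad=np.cos(ph)*w+np.sin(ph)*u;tan=np.cross(-a,rad)
    print("t",round(st["clock"],2),"phi",ph.round(3),"r",r.round(4),"out",(q@a).round(4),"Frad,tan,ax",(f@rad).round(1),(f@tan).round(1),(f@a).round(1),"grip",round(st["grip_width"],4),round(st["grasp_force"],1))
    return ph
E
python3 - <<'E'
from h import *
ph=rep(); print(arm.state()["joints"].round(2))
q0=HUB+0
r=.075
for s in(1,-1):
    d=[(ptcp(-.883+s*k*np.pi/12)-ptcp(-.883))/.04 for k in range(1,9)];print(np.round(d,2).tolist())
rad=np.cos(ph)*w+np.sin(ph)*u;print("tan cw",np.cross(-a,rad), "dphi+ dir",-np.sin(ph)*w+np.cos(ph)*u)
E
```

```text
t 3.62 phi -0.879 r 0.0745 out 0.0945 Frad,tan,ax -1.4 1.5 8.9 grip 0.0249 58.2
[-0.   -0.12 -0.62  0.46 -0.1   1.71]
[[0.33, 0.3, 0.19], [0.59, 0.7, 0.32], [0.77, 1.15, 0.39], [0.84, 1.63, 0.38], [0.8, 2.12, 0.3], [0.67, 2.56, 0.15], [0.44, 2.94, -0.06], [0.13, 3.23, -0.3]]
[[-0.38, -0.2, -0.24], [-0.78, -0.27, -0.51], [-1.18, -0.22, -0.79], [-1.55, -0.04, -1.06], [-1.85, 0.25, -1.31], [-2.08, 0.63, -1.51], [-2.22, 1.08, -1.66], [-2.25, 1.56, -1.74]]
tan cw [-0.73230617 -0.51824808 -0.44175401] dphi+ dir [0.73230617 0.51824808 0.44175401]
```

```bash
python3 - <<'E'
from h import *
for j in range(3):
    p0=-.883-j*2*np.pi/3
    print(np.round([(ptcp(p0-k*np.pi/12)-ptcp(p0))/.04 for k in range(1,9)],2).tolist())
E
```

```text
[[-0.38, -0.2, -0.24], [-0.78, -0.27, -0.51], [-1.18, -0.22, -0.79], [-1.55, -0.04, -1.06], [-1.85, 0.25, -1.31], [-2.08, 0.63, -1.51], [-2.22, 1.08, -1.66], [-2.25, 1.56, -1.74]]
[[0.07, 0.48, -0.01], [0.24, 0.94, 0.05], [0.51, 1.33, 0.19], [0.84, 1.63, 0.38], [1.22, 1.83, 0.62], [1.62, 1.9, 0.89], [2.02, 1.85, 1.17], [2.38, 1.67, 1.44]]
[[0.31, -0.29, 0.25], [0.54, -0.67, 0.45], [0.67, -1.11, 0.6], [0.71, -1.6, 0.68], [0.64, -2.08, 0.69], [0.46, -2.53, 0.63], [0.2, -2.93, 0.5], [-0.13, -3.23, 0.3]]
```

Request:
servo_tool(steps=[[-0.38,-0.2,-0.24,0,0,0,1],[-0.78,-0.27,-0.51,0,0,0,1],[-1.18,-0.22,-0.79,0,0,0,1],[-1.55,-0.04,-1.06,0,0,0,1],[-1.55,-0.04,-1.06,0,0,0,1],[-1.55,-0.04,-1.06,0,0,0,1]])

```text
clock: 4.38
position: [0.4405, -0.0257, 0.2437]
tcp_rot: [[0.172, 0.807, 0.564], [0.985, -0.141, -0.098], [0.001, 0.573, -0.82]]
ft_force: [-8.6, 6.0, 8.0]
grip_width: 0.0247
grasp_force: 61.5
```

```bash
python3 - <<'E'
from h import *
rep()
E
```

```text
t 4.38 phi -1.948 r 0.0743 out 0.0945 Frad,tan,ax -3.0 4.6 12.0 grip 0.0247 61.5
```

Request:
servo_tool(steps=[[-0.3,0.29,-0.25,0,0,0,1],[-0.53,0.67,-0.45,0,0,0,1],[-0.67,1.12,-0.6,0,0,0,1],[-0.7,1.6,-0.68,0,0,0,1],[-0.63,2.08,-0.69,0,0,0,1],[-0.46,2.54,-0.63,0,0,0,1],[-0.19,2.93,-0.49,0,0,0,1],[0.14,3.23,-0.3,0,0,0,1]])

```text
clock: 5.38
position: [0.4461, 0.1027, 0.2315]
tcp_rot: [[0.174, 0.808, 0.563], [0.985, -0.141, -0.101], [-0.002, 0.572, -0.82]]
ft_force: [-4.6, -7.5, 4.5]
grip_width: 0.0249
grasp_force: 61.0
```

```bash
python3 - <<'E'
from h import *
rep()
for j in range(3):
    p0=-.883-np.pi/3-(j+1)*2*np.pi/3
    print(np.round([(ptcp(p0-k*np.pi/12)-ptcp(p0))/.04 for k in range(1,9)],2).tolist())
print(arm.state()["joints"].round(2),delta(ptcp(-.883-np.pi),RT))
E
```

```text
t 5.38 phi 2.262 r 0.0756 out 0.0941 Frad,tan,ax -6.2 -5.3 5.5 grip 0.0249 61.0
[[0.38, 0.2, 0.24], [0.78, 0.27, 0.51], [1.18, 0.22, 0.79], [1.55, 0.04, 1.06], [1.85, -0.25, 1.31], [2.08, -0.63, 1.51], [2.22, -1.08, 1.66], [2.25, -1.56, 1.74]]
[[-0.07, -0.48, 0.01], [-0.24, -0.94, -0.05], [-0.51, -1.33, -0.19], [-0.84, -1.63, -0.38], [-1.22, -1.83, -0.62], [-1.62, -1.9, -0.89], [-2.02, -1.85, -1.17], [-2.38, -1.67, -1.44]]
[[-0.31, 0.29, -0.25], [-0.54, 0.67, -0.45], [-0.67, 1.11, -0.6], [-0.71, 1.6, -0.68], [-0.64, 2.08, -0.69], [-0.46, 2.53, -0.63], [-0.2, 2.93, -0.5], [0.13, 3.23, -0.3]]
[ 0.38 -0.11 -0.76  0.38 -0.31  2.04] [ 0.01 -0.01  0.01  0.02 -0.02 -0.  ]
```

Request:
servo_tool(steps=[[0.38,0.2,0.24,0,0,0,1],[0.78,0.27,0.51,0,0,0,1],[1.18,0.22,0.79,0,0,0,1],[1.55,0.04,1.06,0,0,0,1],[1.85,-0.25,1.31,0,0,0,1],[2.08,-0.63,1.51,0,0,0,1],[2.22,-1.08,1.66,0,0,0,1],[2.25,-1.56,1.74,0,0,0,1]])

```text
clock: 6.38
position: [0.537, 0.0406, 0.3019]
tcp_rot: [[0.172, 0.807, 0.565], [0.985, -0.141, -0.098], [0.001, 0.573, -0.819]]
ft_force: [-7.9, 5.3, 2.5]
grip_width: 0.0245
grasp_force: 61.0
```

```bash
python3 - <<'E'
from h import *
rep()
E
```

```text
t 6.38 phi 0.173 r 0.0755 out 0.0943 Frad,tan,ax -4.9 -4.8 7.0 grip 0.0245 61.0
```

Request:
servo_tool(steps=[[-0.07,-0.48,0.01,0,0,0,1],[-0.24,-0.94,-0.05,0,0,0,1],[-0.51,-1.33,-0.19,0,0,0,1],[-0.84,-1.63,-0.38,0,0,0,1]])

```text
clock: 6.88
position: [0.5036, -0.0246, 0.2871]
tcp_rot: [[0.172, 0.806, 0.567], [0.985, -0.142, -0.098], [0.002, 0.575, -0.818]]
ft_force: [-3.6, 10.3, 4.5]
grip_width: 0.0247
grasp_force: 61.0
```

```bash
python3 - <<'E'
from h import *
rep()
for n in["scene","side"]:
    s=arm.snapshot(n); cv2.imwrite(f"pics/{n}1.png",s["frame"][...,::-1])
    for q in["ram","shoe"]:
        for r in arm.look_for(s,q)[:2]: print(n,q,r["uv"],round(r["confidence"],2),pts(s,r["uv"])[0].round(3))
a0=cv2.imread("pics/side1.png")[100:220,120:260];b=cv2.imread("pics/scene1.png")[140:260,220:360]
cv2.imwrite("pics/c1.png",cv2.resize(np.hstack([a0,b]),(798,342),interpolation=cv2.INTER_CUBIC))
E
```

```text
t 6.88 phi -0.869 r 0.0747 out 0.0945 Frad,tan,ax -8.4 -4.8 6.7 grip 0.0247 61.0
scene ram [282.1, 222.3] 0.69 [[0.77  0.173 0.231]]
scene shoe [278.9, 243.9] 0.94 [[0.791 0.17  0.147]]
scene shoe [159.5, 206.6] 0.63 [[ 0.641 -0.333  0.051]]
side ram [182.9, 180.4] 0.83 [[0.749 0.173 0.232]]
side shoe [152.3, 287.8] 0.89 [[0.651 0.483 0.114]]
side shoe [243.3, 328.7] 0.88 [[0.381 0.429 0.039]]
```

View pics/c1.png

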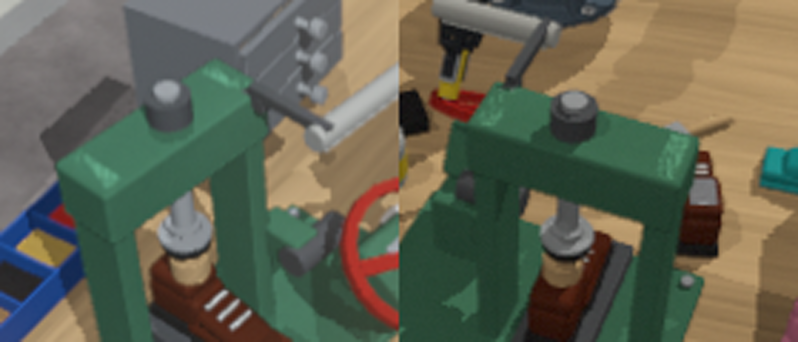

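```bash
cat >> h.py <<'E'
def gap():
    for n in["scene","side"]:
        s=arm.snapshot(n);P,d=cloud(s);hsv=cv2.cvtColor(s["frame"],cv2.COLOR_RGB2HSV).astype(int)
        c=HUB[:2]+.2*ex[:2]+.18*u[:2]
        near=(np.linalg.norm(P[...,:2]-c,axis=-1)<.045)&(P[...,2]>.13)&(P[...,2]<.28)&(d>0)
        wood=near&(abs(hsv[...,0]-16)<6)&(hsv[...,1]>60)&(hsv[...,2]>120)
        dark=near&(hsv[...,2]<60); grey=near&(hsv[...,1]<50)&(hsv[...,2]>80)
        for k,m in(("wood",wood),("dark",dark),("grey",grey)):
            if m.sum(): print(n,k,m.sum(),"z",np.percentile(P[m][:,2],[3,10,50,90,97]).round(4),"xy",P[m][:,:2].mean(0).round(3))
        r=[]
E
python3 - <<'E'
from h import *
gap()
E
```

```text
scene wood 20 z [0.1725 0.173  0.1756 0.1822 0.2382] xy [0.77  0.152]
scene dark 74 z [0.1367 0.1415 0.1501 0.2067 0.2126] xy [0.784 0.158]
scene grey 196 z [0.214  0.2154 0.2196 0.2405 0.2504] xy [0.767 0.161]
side wood 111 z [0.1465 0.1501 0.1677 0.1764 0.1776] xy [0.744 0.167]
side dark 28 z [0.1328 0.1347 0.2015 0.2056 0.2065] xy [0.753 0.178]
side grey 268 z [0.209  0.2143 0.2256 0.2614 0.2713] xy [0.748 0.167]
```

Request:
servo_tool(steps=[[-0.38,-0.2,-0.24,0,0,0,1],[-0.78,-0.27,-0.51,0,0,0,1],[-1.18,-0.22,-0.79,0,0,0,1],[-1.55,-0.04,-1.06,0,0,0,1],[-1.85,0.25,-1.31,0,0,0,1],[-2.08,0.63,-1.51,0,0,0,1]])

```text
clock: 8.02
position: [0.4201, -0.0002, 0.2266]
tcp_rot: [[0.176, 0.805, 0.567], [0.984, -0.143, -0.102], [-0.001, 0.576, -0.818]]
ft_force: [5.4, -2.5, 1.6]
grip_width: 0.025
grasp_force: 60.6
```

```bash
python3 - <<'E'
from h import *
rep();gap()
p0=-.883-np.pi/2
for j in range(3):
    print(np.round([(ptcp(p0-k*np.pi/36)-ptcp(p0))/.04 for k in range(1,9)],3).tolist())
    p0-=8*np.pi/36
E
```

```text
t 8.03 phi -2.449 r 0.0744 out 0.0946 Frad,tan,ax -3.4 -4.8 -2.0 grip 0.025 60.6
scene dark 83 z [0.1378 0.1449 0.152  0.1985 0.201 ] xy [0.782 0.159]
scene grey 203 z [0.2018 0.2033 0.2077 0.2342 0.2435] xy [0.767 0.16 ]
side wood 72 z [0.1477 0.1503 0.16   0.1711 0.1735] xy [0.743 0.168]
side dark 32 z [0.1318 0.1334 0.1853 0.1913 0.1932] xy [0.758 0.176]
side grey 296 z [0.1975 0.2021 0.216  0.2601 0.2727] xy [0.748 0.167]
[[-0.056, 0.143, -0.056], [-0.102, 0.292, -0.106], [-0.136, 0.446, -0.148], [-0.159, 0.604, -0.183], [-0.17, 0.765, -0.211], [-0.17, 0.928, -0.23], [-0.157, 1.09, -0.241], [-0.133, 1.252, -0.244]]
[[0.036, 0.16, 0.005], [0.082, 0.316, 0.018], [0.14, 0.467, 0.04], [0.208, 0.613, 0.069], [0.286, 0.752, 0.105], [0.373, 0.883, 0.15], [0.469, 1.006, 0.201], [0.573, 1.118, 0.259]]
[[0.111, 0.102, 0.064], [0.228, 0.192, 0.134], [0.351, 0.27, 0.209], [0.478, 0.335, 0.289], [0.608, 0.387, 0.372], [0.741, 0.426, 0.459], [0.876, 0.45, 0.549], [1.011, 0.461, 0.641]]
```

Request:
servo_tool(steps=[[-0.056,0.143,-0.056,0,0,0,1],[-0.102,0.292,-0.106,0,0,0,1],[-0.136,0.446,-0.148,0,0,0,1],[-0.159,0.604,-0.183,0,0,0,1]])

```text
clock: 8.62
position: [0.4137, 0.024, 0.2191]
tcp_rot: [[0.175, 0.806, 0.565], [0.985, -0.142, -0.102], [-0.001, 0.574, -0.819]]
ft_force: [-4.5, -3.8, 7.5]
grip_width: 0.0246
grasp_force: 61.4
```

```bash
python3 - <<'E'
from h import *
rep()
E
```

```text
t 8.62 phi -2.802 r 0.0745 out 0.0944 Frad,tan,ax 0.3 -4.6 8.3 grip 0.0246 61.4
```

Request:
servo_tool(steps=[[-0.011,0.161,-0.028,0,0,0,1],[-0.011,0.324,-0.047,0,0,0,1]])

```text
clock: 8.88
position: [0.4132, 0.037, 0.217]
tcp_rot: [[0.175, 0.806, 0.565], [0.985, -0.142, -0.102], [-0.001, 0.574, -0.819]]
ft_force: [-5.2, -3.9, 5.8]
grip_width: 0.0245
grasp_force: 61.4
```

```bash
python3 - <<'E'
from h import *
rep();gap()
E
```

```text
t 8.88 phi -2.979 r 0.0747 out 0.0944 Frad,tan,ax 1.1 -4.6 7.3 grip 0.0245 61.4
scene dark 88 z [0.1398 0.1449 0.1504 0.191  0.1955] xy [0.783 0.159]
scene grey 205 z [0.1986 0.1997 0.204  0.23   0.242 ] xy [0.767 0.16 ]
side wood 60 z [0.145  0.1493 0.1592 0.1671 0.17  ] xy [0.743 0.169]
side dark 32 z [0.132  0.1345 0.1832 0.1891 0.1908] xy [0.757 0.176]
side grey 298 z [0.1922 0.1984 0.2126 0.2604 0.2736] xy [0.748 0.167]
```

Request:
servo_tool(steps=[[0.013,0.162,-0.011,0,0,0,1],[0.037,0.324,-0.014,0,0,0,1]])

```text
clock: 9.22
position: [0.4146, 0.0499, 0.2164]
tcp_rot: [[0.175, 0.806, 0.565], [0.985, -0.142, -0.102], [-0.002, 0.574, -0.819]]
ft_force: [-5.3, -3.0, 6.0]
grip_width: 0.0242
grasp_force: 61.3
```

```bash
python3 - <<'E'
from h import *
rep()
E
```

```text
t 9.22 phi 3.13 r 0.0748 out 0.0943 Frad,tan,ax 0.4 -3.9 7.7 grip 0.0242 61.3
```

Request:
servo_tool(steps=[[0.036,0.16,0.005,0,0,0,1],[0.082,0.316,0.018,0,0,0,1]])

```text
clock: 9.48
position: [0.4178, 0.0626, 0.217]
tcp_rot: [[0.175, 0.807, 0.565], [0.985, -0.142, -0.102], [-0.002, 0.574, -0.819]]
ft_force: [-5.3, -4.3, 5.4]
grip_width: 0.0248
grasp_force: 61.4
```

```bash
python3 - <<'E'
from h import *
rep()
E
```

```text
t 9.47 phi 2.955 r 0.0749 out 0.0943 Frad,tan,ax -0.5 -5.2 7.0 grip 0.0248 61.4
```

Request:
servo_tool(steps=[[0.058,0.151,0.022,0,0,0,1],[0.126,0.297,0.051,0,0,0,1]])

```text
clock: 9.72
position: [0.4226, 0.0744, 0.2188]
tcp_rot: [[0.175, 0.807, 0.564], [0.985, -0.142, -0.102], [-0.002, 0.573, -0.819]]
ft_force: [-6.5, -4.3, 6.1]
grip_width: 0.0246
grasp_force: 61.4
```

```bash
python3 - <<'E'
from h import *
rep();gap()
E
```

```text
t 9.72 phi 2.783 r 0.0751 out 0.0942 Frad,tan,ax -0.8 -5.5 8.2 grip 0.0246 61.4
scene dark 87 z [0.1403 0.1451 0.1512 0.1869 0.1907] xy [0.783 0.159]
scene grey 214 z [0.1935 0.195  0.2049 0.2334 0.245 ] xy [0.767 0.16 ]
side wood 49 z [0.1442 0.1467 0.1565 0.1629 0.1682] xy [0.743 0.168]
side dark 31 z [0.1319 0.1339 0.1798 0.1835 0.1854] xy [0.754 0.177]
side grey 302 z [0.1903 0.1946 0.2095 0.2603 0.2723] xy [0.747 0.167]
```

Request:
servo_tool(steps=[[0.078,0.139,0.036,0,0,0,1],[0.165,0.27,0.081,0,0,0,1]])

```text
clock: 10.07
position: [0.4288, 0.0847, 0.2217]
tcp_rot: [[0.175, 0.807, 0.563], [0.985, -0.142, -0.103], [-0.003, 0.573, -0.82]]
ft_force: [-8.6, -6.1, 6.5]
grip_width: 0.0246
grasp_force: 61.6
```

```bash
python3 - <<'E'
from h import *
rep()
E
```

```text
t 10.07 phi 2.618 r 0.0753 out 0.0942 Frad,tan,ax -1.7 -7.7 9.6 grip 0.0246 61.6
```

Request:
servo_tool(steps=[[0.096,0.123,0.051,0,0,0,1],[0.2,0.235,0.109,0,0,0,1]])

```text
clock: 10.32
position: [0.4361, 0.0938, 0.2256]
tcp_rot: [[0.175, 0.808, 0.562], [0.984, -0.142, -0.103], [-0.004, 0.572, -0.82]]
ft_force: [-14.3, -7.2, 9.0]
grip_width: 0.0247
grasp_force: 62.1
```

```bash
python3 - <<'E'
from h import *
rep()
E
```

```text
t 10.32 phi 2.455 r 0.0754 out 0.0941 Frad,tan,ax -1.9 -10.8 14.7 grip 0.0247 62.1
```

Request:
servo_tool(steps=[[0,0,0,0,0,0,1],[0,0,0,0,0,0,1],[0,0,0,0,0,0,1],[0,0,0,0,0,0,-1],[0,0,0,0,0,0,-1],[0,0,0,0,0,0,-1],[0,0,0,0,0,0,-1],[0,0,0,0,0,0,-1]])

```text
clock: 11.32
position: [0.4377, 0.0949, 0.2264]
tcp_rot: [[0.174, 0.807, 0.565], [0.985, -0.142, -0.1], [-0.001, 0.574, -0.819]]
ft_force: [0.5, -0.2, 0.6]
grip_width: 0.0855
grasp_force: 0.0
```

```bash
python3 - <<'E'
from h import *
rep()
s=arm.snapshot("wrist");P,d=cloud(s);hsv=cv2.cvtColor(s["frame"],cv2.COLOR_RGB2HSV).astype(int)
q=P[(d>0)&(abs(hsv[...,0]-27)<5)&(hsv[...,1]>130)]-HUB
q=q[(q@a>.05)&(q@a<.075)];print(len(q),[(q@x).mean().round(4) for x in(w,u)],np.arctan2((q@u).mean(),(q@w).mean()))
print(a*.12/.04)
gap()
E
```

```text
t 11.32 phi 2.427 r 0.0751 out 0.094 Frad,tan,ax -0.7 0.4 0.2 grip 0.0855 0.0
4147 [np.float64(-0.0623), np.float64(0.0448)] 2.5181851578910246
[-1.69444782  0.29959298  2.45745613]
scene dark 90 z [0.1378 0.1432 0.1505 0.1855 0.191 ] xy [0.782 0.16 ]
scene grey 216 z [0.1942 0.1957 0.2036 0.2316 0.2428] xy [0.767 0.16 ]
side wood 51 z [0.1453 0.1474 0.1565 0.1648 0.1857] xy [0.744 0.168]
side dark 29 z [0.1308 0.1335 0.1808 0.1849 0.1859] xy [0.753 0.177]
side grey 302 z [0.1896 0.1944 0.2082 0.2602 0.2712] xy [0.747 0.167]
```

Request:
servo_tool(steps=[[-0.3,0.05,0.43,0,0,0,-1],[-0.8,0.14,1.15,0,0,0,-1],[-1.3,0.23,1.87,0,0,0,-1],[-1.7,0.3,2.46,0,0,0,-1],[-2.1,0.37,3.04,0,0,0,-1],[-2.1,0.37,3.04,0,0,0,-1],[-2.1,0.37,3.04,0,0,0,-1],[-2.1,0.37,3.04,0,0,0,-1]])

```text
clock: 12.48
position: [0.3537, 0.1094, 0.347]
tcp_rot: [[0.175, 0.807, 0.563], [0.985, -0.142, -0.101], [-0.002, 0.572, -0.82]]
ft_force: [0.2, 0.1, -0.5]
grip_width: 0.0855
grasp_force: 0.0
```

```bash
python3 - <<'E'
from h import *
rep()
for i in range(2):
    s=arm.snapshot("wrist");P,d=cloud(s);hsv=cv2.cvtColor(s["frame"],cv2.COLOR_RGB2HSV).astype(int)
    q=P[(d>0)&(abs(hsv[...,0]-27)<5)&(hsv[...,1]>130)]-HUB
    q=q[(q@a>.062)&(q@a<.072)];print(len(q),[(q@x).mean().round(4) for x in(w,u)],np.arctan2((q@u).mean(),(q@w).mean()))
cv2.imwrite("pics/w2.png",s["frame"][...,::-1])
s=arm.snapshot("side");cv2.imwrite("pics/s2.png",cv2.resize(s["frame"][100:220,120:280,::-1],(640,480),interpolation=cv2.INTER_CUBIC))
E
```

```text
t 12.47 phi 2.437 r 0.0754 out 0.2416 Frad,tan,ax 0.2 0.0 -0.5 grip 0.0855 0.0
793 [np.float64(-0.0627), np.float64(0.0409)] 2.5634385619884386
794 [np.float64(-0.0627), np.float64(0.0409)] 2.563472534914736
```

View pics/s2.png

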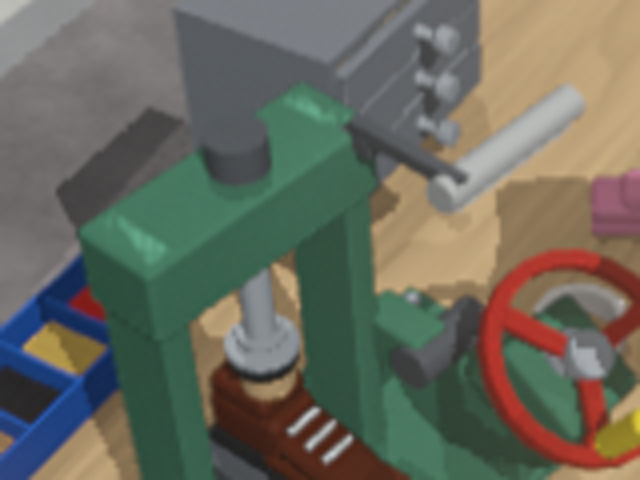

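```bash
python3 -c "
from rig import arm
print(arm.sign_off())"
```

```text
the job is handed in; nothing more can be done
None
```

The shoe is clamped and the job is handed in. I turned the wheel about 9.1 rad clockwise until it went stiff (estimated bite about 56–59 N), then let go of the handle. The wheel slipped back about 0.1 rad on release, leaving an estimated 40 N on the last, inferred from crank force and wheel angle; the hand-in returned no verdict.

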